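Clamp the airbox lid, line up its quarter-turn stud and hold the lid home

ROBOT

A 7-joint arm with a two-finger parallel gripper is mounted at the origin on the work surface. World frame = base frame: x ahead of the robot, y to its left, z up, the work surface at z = 0. Lengths are in m, angles in rad, forces in N, time in s.
With the tool pointing down it reaches from about 0.4 to 0.85 m from the base axis. Payload 10.4 kg.
Tool frame: the origin (TCP) lies midway between the tips of the shut fingers; the grasp point (between the pads) lies 19 mm behind it; z points along the fingers, y is the line along which they close (so a half turn about z gives the same grasp; the last joint's range is limited). The gripper opens to 85 mm and grips with 20 to 120 N. Pads are 22 mm wide; open, the fingers measure 114 mm over their backs; the gripper's body (76 mm by 85 mm) begins 54 mm behind the grasp point. The pads swing forward as they close: fully open they stand 13 mm farther back than shut.
Start: joints at [-1.28, 0.332, -0.065, 1.46, 0.022, 1.35, -0.088], TCP at [0.193, 0.595, 0.231] pointing down, gripper open.
Joint ranges: [-2.6, 2.6], [-0.5, 2.12], [-1.47, 1.34], [0.16, 2.42], [-1.27, 4.41], [0.06, 2.06], [-2.6, 2.6]. Speed limits (rad/s): [2.22, 2.22, 2.79, 2.79, 3.14, 3.14, 3.14].

INTERFACE

Orientations are given as a unit quaternion [x, y, z, w].
In Python, from workcell import monitor, eyes, manip gives the robot as it stands.
- The arm moves only by the tool send_rows, never from a script. Its arguments are lists of equal length, an entry for each row: "offset": the shift along the tool's x, y, z in mm, a list of three; "roll": the turn about the tool's z in rad. In form: {"offset": [[tx, ty, tz], ...], "roll": [roll, ...]}. A call has exactly 5 rows; each row is the pose to reach, as a shift and turn from the pose commanded when the call began, along the tool's axes at that moment; what a row does not reach only later rows make up. A row lasts 1/12 s, in which the tool goes at most 41.7 mm and 7.16 degrees, less where a joint would pass 70% of its speed; a pose out of reach is approached as far as the arm can. A call with a gripper value outside its range is refused whole. "jaw" is the opening, from 0 (shut) to 1 (fully open), set as the call begins (left out, the last holds). The fingers move at their own pace and stop on an object; "newtons" is the grip in N (left out, the last holds). Time passes only in rows, so rows that repeat a pose let the fingers close, or fill a call up. It gives the time, the measured TCP pose, the force and the opening at its end, in the units of the state.
- monitor.get_obs(): the state, without advancing time (a new reading comes with each control period).
- eyes.camera(name): name is "scene" or "top" or "wrist"; returns (picture, depth): 480x640x3 uint8, blue, green, red; 480x640 float32, m along the optical axis (not along the pixel's ray), 0 where there is no reading.
- eyes.camera_params(name): a dict with "fovy" (degrees; the focal length in pixels is half the picture's height over the tangent of half this angle, whatever the lens; pixels are square), "cx", "cy" (the principal point, pixels), "R" (3x3) and "t" (3): a world point X has camera coordinates R X + t. Camera axes: x right, y down, z forward; pixel columns grow to the right and rows downward; lengths in m; the calibration is good to about 2 mm. A picture is of the moment at which its call begins: read the wrist's pose just before it. camera_params takes no time and is no camera call; for the wrist camera it gives the pose at the moment of the call.
- manip.hand_in(): hands the job in, once; it reports no verdict.
The state is a dict: "clock": time; "joint_pos": joint angles; "joint_velocities": joint speeds; "tau": joint torques, N m; "position": TCP position; "ee_rot": TCP orientation; "ft_force": force on the tool from outside, world axes, zero at the start; "torque": the same for the moment, N m; "grip_width": opening from 0.0 (shut) to 1.0 (fully open).
Only numpy, scipy, OpenCV 4.12 (cv2) and the standard library are available. Lean on these libraries where they do the work, as an engineer would, in place of code of your own. Each camera call takes 0.05 s, during which the arm holds its last target. There are 200 camera calls.

TASK

Help me fit the lid of this aluminium airbox: take the spring clamp off the steel angle and clip it from above over the two upright flanges of lid and box, midway between their bolt holes, so that it pinches both together and stays there by itself. Then turn the winged quarter-turn stud at the other end of the lid until its wing lines up with the two marks on the lid, and press that end down against the springy seal until the lid is fully home on the frame. Finish while still holding it down there so that I can put the bolts in, and leave the other things on the bench where they are.

Things in the scene. Friction and masses are not known exactly. Their poses are not given: they have to be found in the camera images.
- airbox: Aluminium airbox, fixed, 180 (x) x 280 (y) x 95 mm high; origin at the centre of its underside, z up. Its +y end carries the upright flanges; the winged stud is at its -y end, 105 mm from the centre. A 62 mm inlet pipe sticks 45 mm out of the +x side. The lid comes home on its frame, 95 mm up.
- flange_mid (a point): Middle of the top edge of the two upright flanges at the airbox's +y end (axes as the airbox), 138 mm above the bench. Lid flange and box flange stand side by side across y, each 3 mm thick with a 2 mm gap, 8 mm overall (point at the middle), 120 mm long in x, 40 mm tall above the lid. Bolt holes at x = -45 and +45 mm from here; the clamp goes midway between.
- lid (a joint): Lid angle in rad: 0 = fully home on the frame; at rest about 0.04, because the seal springs the stud end up some 9 mm. The lid pivots at the foot of its flange, 237 mm from the stud. Pressing it home at the stud takes about 8 N, then it is hard. The stud's cross-bar stops it at about 0.03 unless the wing is lined up.
- lid_press (a point): A flat bare spot on top of the lid on its centre line, 37 mm from the stud axis towards the flanges; axes of the lid (nearly as the airbox). The lid is 172 x 268 mm sheet, 3 mm thick.
- wing_stud (a joint): Stud angle in rad, anticlockwise positive from above: 0 = wing along the airbox's x, in line with the two dark marks on the lid; its cross-bar then matches the slot in the frame, which lets it in within about 0.15 rad. Stiff (0.05 N m), from -0.5 to 1.57 with no stop or click at 0; starts between 0.7 and 1.45, so turn it clockwise.
- wing_top (a point): Centre of the top of the stud's wing, on its turning axis, 27 mm above the lid's top. Its x axis runs along the wing: a flat upright blade 36 mm long (x), 8 mm thick (y), from 4 to 27 mm above the lid, on a round base of 31 mm diameter and 4 mm height.
- clamp_grip (a point): Spring clamp (98 mm tall, 120 g) parked upright on the steel angle: two levers, black grips up, jaws down. Point midway between the grips, 42 mm above the hinge pin. x along the pin (levers 24 mm wide), y the way the levers move, z up. On an 8 mm edge the grips splay 58 mm apart over their outsides here, 67 mm at their tops 12 mm higher. This point reads truly only while the clamp is clipped.
- clamp_tips (a point): Same clamp: midway between the jaw tips, 84 mm below clamp_grip; axes the same. Jaw pads are 22 mm wide, the lowest 12 mm of the jaws. The coil stops an edge 35 mm above the tips. Lift it off or bring it on with the tips above the edge; in a good clip the tips are 18 to 34 mm below the flanges' top edge.
- clamp_jaw (a joint): Clamp opening in rad: 0 = closed on an 8 mm edge, 0.64 = squeezed fully open, below 0 = closed further. Squeezing the grips opens the jaws, against 12 N, up to a stop at which the grips are parallel and 29 mm over their outsides and the jaws 30 mm apart.
- angle: Length of steel angle, fixed, 220 mm long in x, standing on one leg; the upright leg (8 mm thick, centred on the origin, top edge 70 mm above the bench) carries the clamp; origin on the bench under the upright leg's middle.
- bolt_dish: Small round steel dish of bolts, 88 mm wide, 20 mm high, in front of the airbox. Leave it alone. Origin under its centre.
- hammer_grip (a point): Hammer lying on the bench to the right. Leave it alone. Point on its handle.
- wire_brush_grip (a point): Wire brush lying on its side between angle and back of the bench: wooden handle and steel bristles. Leave it alone. Point on its handle.
- bend_a: Steel exhaust bend welded on a 75 x 95 mm flange, about 140 mm tall, at the back. Leave it alone. Origin under its flange.
- bend_b: Second exhaust bend, the same, farther right at the back. Leave it alone. Origin under its flange.
- magnet: Flat magnetic welding square, 90 mm, 18 mm high, at the near right. Leave it alone. Origin under its middle.
- spray_can: Upright spray can, 56 mm wide, 170 mm tall, on the left. Leave it alone. Origin under its centre.
- flange: Flat steel flange plate with holes, 90 x 60 x 10 mm, near the robot on the left. Leave it alone. Origin under its centre.

How it is judged:
On the way, in this order (a step that is already met when the one before it is completed fails the run):
1. the spring clamp is clipped over both upright flanges, between the bolt holes, and let go (contact force between clamp and lid above 2 N and contact force between clamp and airbox above 2 N and x of clamp_grip in the frame of flange_mid between -0.028 and 0.028 m and angle between clamp_grip's own z axis and vertical below 0.35 rad and contact force between the fingers and clamp below 0.2 N), for 0.3 s.
2. the winged stud is turned in line with the marks (value of joint wing_stud between -0.2 and 0.2 rad), for 0.2 s.
At the end, for the whole second after the job is handed in: Lid within 0.006 rad of home (1.5 mm at the stud), fingers still pressing it or its stud (over 3 N); wing within 0.2 rad of the marks; clamp let go, pinching both flanges (over 2 N each), within 0.35 rad of upright and 28 mm of midway between the bolt holes (all of step 1 and all of step 2 and value of joint lid below 0.006 rad and contact force between the fingers and lid above 3 N); the arm keeps its last pose, push and grip.
It fails at once if one of the other things on the bench is moved by more than 30 mm (distance of any of bolt_dish, hammer_grip, wire_brush_grip, bend_a, bend_b, magnet, spray_can, flange from where it was at the start of the episode above 0.03 m).
It also fails if it takes over 51 s, if anything falls off the work surface, if the arm or the gripper's body presses on something with over 40 N, if the wrist force passes 120 N, or if a joint passes its speed limit or range.

## Working session

There is one attempt and no reset: what is moved stays moved. The work goes in short steps, Python scripts to look and compute and a tool call to move; the robot and the scene stay as the last step left them, time stands still between calls to the robot, and variables do not carry over. Pictures are saved under pics/ and viewed, on a budget of 10 in all, crops included, one or two more only if the job needs it, and the job is handed in when it is done.

Besides the shell and the picture viewer there is one more tool, called after ">>>" by a JSON object that holds its "name" and its "arguments", one argument or row to a line. send_rows: Moves the arm, as the interface text tells. Its arguments: {"type":"object","properties":{"offset":{"type":"array"},"roll":{"type":"array"},"jaw":{"type":"number"},"newtons":{"type":"number"}},"required":["offset","roll"]}

```bash
ls; mkdir -p pics; cat > h.py <<'E'
import numpy as np, cv2
from scipy.spatial.transform import Rotation as Rn
from workcell import monitor, eyes, manip
def cam(n):
    p=eyes.camera_params(n); im,d=eyes.camera(n); return im,d,p
def cloud(d,p):
    f=240/np.tan(np.radians(p['fovy'])/2); v,u=np.mgrid[:480,:640]
    c=np.stack([(u-p['cx'])/f*d,(v-p['cy'])/f*d,d],-1)
    return (c-np.array(p['t']))@np.array(p['R'])   # R^T (c-t)
E
python3 - <<'E'
from h import *
for n in ("scene","top"):
    im,d,p=cam(n); cv2.imwrite(f"pics/{n}0.png",im); np.savez(f"{n}0.npz",im=im,d=d,P=cloud(d,p))
    print(n,p['fovy'],np.round(-np.array(p['R']).T@p['t'],3), np.round(p['R'],2).tolist())
o=monitor.get_obs(); print({k:np.round(v,3) for k,v in o.items()})
E
```

```text
pics
scene 52.930791249648685 [1.426 0.758 0.892] [[-0.63, 0.78, -0.01], [0.46, 0.36, -0.81], [-0.63, -0.52, -0.58]]
top 52.37256786177728 [0.49  0.064 1.334] [[0.02, -1.0, -0.01], [-1.0, -0.02, -0.05], [0.05, 0.01, -1.0]]
{'clock': np.float64(0.1), 'joint_pos': array([-1.28 ,  0.333, -0.065,  1.461,  0.022,  1.35 , -0.089]), 'joint_velocities': array([-0.   ,  0.001, -0.   , -0.001, -0.002, -0.001, -0.001]), 'tau': array([ 1.0000e-03, -6.2675e+01,  4.9000e-02, -3.9243e+01,  1.6000e-02,
        7.0000e-03, -0.0000e+00]), 'position': array([0.193, 0.594, 0.231]), 'ee_rot': array([ 0.156,  0.988, -0.001, -0.   ]), 'ft_force': array([ 0.183,  0.002, -0.332]), 'torque': array([-0.032,  0.014, -0.005]), 'grip_width': np.float64(1.002)}
```

View pics/top0.png

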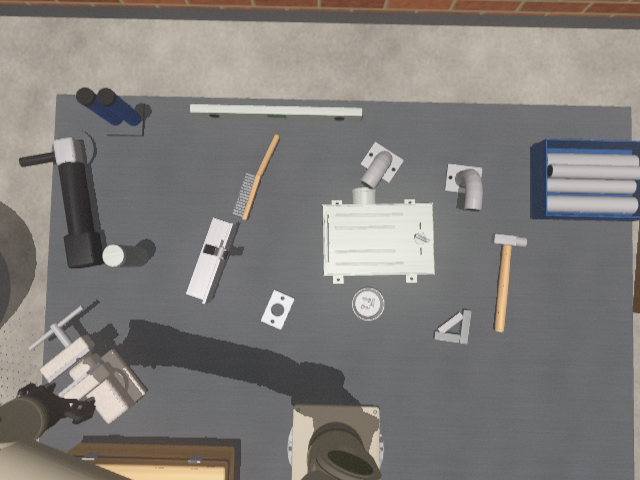

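View pics/scene0.png

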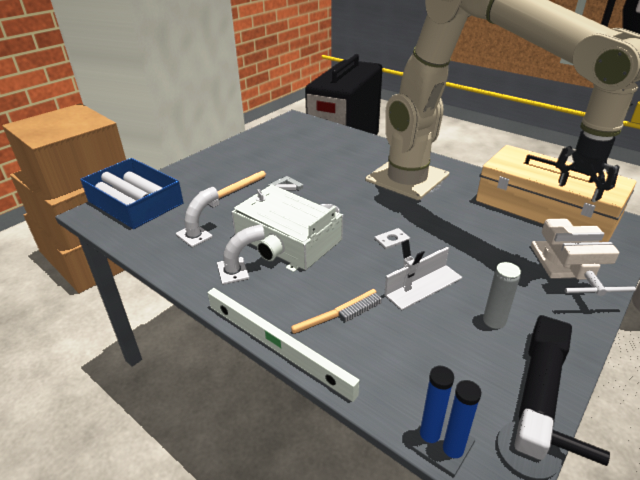

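The top view shows the airbox around (378,240), with the flanges at its left end (u≈327) and the wing stud at (422,239). The clamp is at (214,250) on the angle. Next I'll measure each of these from the depth.

```bash
python3 - <<'E'
from h import *
for n in ("top","scene"):
    z=np.load(n+"0.npz"); im=z['im'].astype(int); P=z['P']; hsv=cv2.cvtColor(z['im'],cv2.COLOR_BGR2HSV)
    X,Y,Z=P[...,0],P[...,1],P[...,2]
    def rect(m,l):
        q=P[m][:,:2].astype(np.float32)
        if len(q)<5: print(n,l,len(q));return
        (c,s,a)=cv2.minAreaRect(q); print(n,l,len(q),"c",np.round(c,4),"s",np.round(s,3),"a",round(a,1),"z",np.round(np.percentile(P[m][:,2],[2,50,98]),3), "mean",np.round(q.mean(0),4))
    ok=z['d']>0
    box=ok&(X>.40)&(X<.75)&(Y>-.17)&(Y<.2)
    rect(box&(Z>.085)&(Z<.112),"lid")
    rect(box&(Z>.128)&(Z<.145)&(Y>.03),"flange top")
    rect(box&(Z>.114)&(Z<.14)&(Y<0),"wing")
    an=ok&(X>.33)&(X<.65)&(Y>.25)&(Y<.5)
    rect(an&(Z>.06)&(Z<.075)&(hsv[...,2]>110),"angle top")
    rect(an&(Z>.076),"clamp hi")
    rect(an&(Z>.10),"clamp grips")
    rect(an&(Z>.085)&(Z<.1),"clamp mid")
    rect(an&(Z>.12),"clamp top")
E
```

```text
top lid 6026 c [ 0.607  -0.0595] s [0.28  0.223] a 2.1 z [0.092 0.1   0.107] mean [ 0.5588 -0.0629]
top flange top 116 c [0.5552 0.0424] s [0.119 0.007] a 2.5 z [0.13  0.136 0.141] mean [0.5537 0.0423]
top wing 435 c [ 0.7247 -0.0759] s [0.042 0.074] a 57.8 z [0.116 0.131 0.138] mean [ 0.7187 -0.073 ]
top angle top 250 c [0.4894 0.3259] s [0.019 0.219] a 72.4 z [0.063 0.069 0.074] mean [0.4838 0.3228]
top clamp hi 221 c [0.51   0.3111] s [0.066 0.062] a 18.7 z [0.078 0.103 0.133] mean [0.5174 0.319 ]
top clamp grips 122 c [0.5155 0.3123] s [0.065 0.024] a 72.3 z [0.101 0.122 0.134] mean [0.5182 0.3207]
top clamp mid 36 c [0.5163 0.3133] s [0.034 0.025] a 76.8 z [0.086 0.092 0.099] mean [0.5175 0.3198]
top clamp top 69 c [0.5153 0.3124] s [0.065 0.023] a 72.3 z [0.121 0.129 0.135] mean [0.5172 0.3179]
scene lid 2675 c [ 0.6088 -0.0603] s [0.281 0.222] a 2.2 z [0.087 0.102 0.109] mean [ 0.5792 -0.0598]
scene flange top 144 c [0.5565 0.0394] s [0.123 0.011] a 0.9 z [0.128 0.136 0.142] mean [0.5601 0.0402]
scene wing 256 c [ 0.729  -0.0739] s [0.037 0.071] a 56.9 z [0.115 0.13  0.139] mean [ 0.7261 -0.0661]
scene angle top 294 c [0.4929 0.3192] s [0.034 0.217] a 66.7 z [0.06  0.068 0.074] mean [0.496  0.3181]
scene clamp hi 301 c [0.5197 0.3089] s [0.067 0.031] a 74.0 z [0.077 0.102 0.133] mean [0.5187 0.3052]
scene clamp grips 155 c [0.5169 0.31  ] s [0.067 0.028] a 70.7 z [0.102 0.119 0.134] mean [0.518  0.3038]
scene clamp mid 71 c [0.5185 0.309 ] s [0.044 0.027] a 68.4 z [0.086 0.093 0.1  ] mean [0.5179 0.3049]
scene clamp top 69 c [0.5169 0.3099] s [0.067 0.027] a 71.1 z [0.121 0.129 0.135] mean [0.5175 0.3037]
```

>>> {"name": "send_rows", "arguments": {
  "offset": [
    [-26, -11, 0],
    [-53, -23, 0],
    [-79, -34, 0],
    [-105, -45, 0],
    [-131, -57, 0]
  ],
  "roll": [0, 0, 0, 0, 0],
  "jaw": 1,
  "newtons": 50
}}

```text
clock: 0.52
position: [0.3007, 0.4987, 0.2309]
ee_rot: [0.156, 0.988, -0.0, -0.0]
ft_force: [0.4, 0.4, 0.4]
grip_width: 0.996
```

>>> {"name": "send_rows", "arguments": {
  "offset": [
    [-26, -11, 0],
    [-53, -23, 0],
    [-79, -34, 0],
    [-105, -45, 0],
    [-131, -57, 0]
  ],
  "roll": [0, 0, 0, 0, 0]
}}

```text
clock: 0.93
position: [0.4077, 0.4041, 0.231]
ee_rot: [0.156, 0.988, -0.0, -0.0]
ft_force: [1.1, 0.3, -0.4]
grip_width: 0.994
```

```bash
python3 - <<'E'
from h import *
for n in ("top","scene"):
    z=np.load(n+"0.npz"); P=z['P']; X,Y,Z=P[...,0],P[...,1],P[...,2]
    m=(z['d']>0)&(X>.45)&(X<.63)&(Y>-.17)&(Y<-.1)
    for lo,hi in((.117,.14),(.124,.14)):
        k=m&(Z>lo)&(Z<hi); q=P[k][:,:2].astype(np.float32); print(n,len(q),cv2.minAreaRect(q),q.mean(0),np.percentile(P[k][:,2],[5,50,95]))
    b=(z['d']>0)&(X>.42)&(X<.65)&(Y>-.22)&(Y<.07)&(Z>.085)&(Z<.112)
    print(cv2.minAreaRect(P[b][:,:2].astype(np.float32)))
o=monitor.get_obs(); print(o['clock'],o['position'],o['ee_rot'])
E
```

```text
<stdin>:6: RuntimeWarning: Mean of empty slice.
  ret = um.true_divide(
Traceback (most recent call last):
IndexError: index -1 is out of bounds for axis 0 with size 0
```

>>> {"name": "send_rows", "arguments": {
  "offset": [
    [-30, -12, 0],
    [-60, -25, 0],
    [-90, -38, 0],
    [-132, -55, 0],
    [-132, -55, 0]
  ],
  "roll": [0, 0, 0, 0, 0]
}}

```text
clock: 1.35
position: [0.5209, 0.3048, 0.231]
ee_rot: [0.161, 0.987, -0.002, 0.001]
ft_force: [1.3, -1.8, 0.7]
grip_width: 1.001
```

```bash
python3 - <<'E'
from h import *
for n in ("top","scene"):
    z=np.load(n+"0.npz"); P=z['P']; X,Y,Z=P[...,0],P[...,1],P[...,2]
    m=(z['d']>0)&(X>.45)&(X<.66)&(Y>-.25)&(Y<-.16)
    for lo,hi in((.117,.14),(.125,.14)):
        k=m&(Z>lo)&(Z<hi); q=P[k][:,:2].astype(np.float32); print(n,len(q),cv2.minAreaRect(q),q.mean(0),np.percentile(P[k][:,2],[5,50,95]))
    b=(z['d']>0)&(X>.42)&(X<.65)&(Y>-.26)&(Y<.07)&(Z>.085)&(Z<.112)
    print(cv2.minAreaRect(P[b][:,:2].astype(np.float32)))
o=monitor.get_obs(); print(o['clock'],o['position'],o['ee_rot'])
im,d,p=cam("wrist"); cv2.imwrite("pics/w1.png",im); np.savez("w1.npz",im=im,d=d,P=cloud(d,p)); print(np.round(-np.array(p['R']).T@p['t'],3))
P=cloud(d,p);X,Y,Z=P[...,0],P[...,1],P[...,2]; hsv=cv2.cvtColor(im,cv2.COLOR_BGR2HSV)
an=(d>0)&(X>.42)&(X<.6)&(Y>.25)&(Y<.37)
for l,m in (("grip",an&(Z>.1)&(Z<.14)),("gt",an&(Z>.122)&(Z<.14)),("mid",an&(Z>.08)&(Z<.1)),("ang",an&(Z>.063)&(Z<.075)&(hsv[...,2]>110))):
    q=P[m][:,:2].astype(np.float32); 
    if len(q)>5: print(l,len(q),cv2.minAreaRect(q),np.percentile(P[m][:,2],[2,50,98]))
E
```

```text
top 55 ((0.5631909370422363, -0.19428519904613495), (0.033764950931072235, 0.008794733323156834), 68.01944732666016) [ 0.56325865 -0.19337201] [0.12188756 0.13160871 0.13521397]
top 49 ((0.5631815195083618, -0.1943085640668869), (0.033714547753334045, 0.008794733323156834), 68.01944732666016) [ 0.5634022  -0.19372474] [0.12686792 0.13194784 0.13528132]
((0.5589536428451538, -0.09067630767822266), (0.18135012686252594, 0.2813958525657654), 2.1333422660827637)
scene 42 ((0.5678343772888184, -0.19760598242282867), (0.03471309691667557, 0.008195175789296627), 64.37484741210938) [ 0.5692406  -0.19667219] [0.11827752 0.12946612 0.13653151]
scene 29 ((0.5678343772888184, -0.19760598242282867), (0.03471309691667557, 0.008195175789296627), 64.37484741210938) [ 0.5684645  -0.19698806] [0.12533742 0.13255269 0.1366728 ]
((0.5583316087722778, -0.09188418090343475), (0.18513084948062897, 0.28483349084854126), 0.4597392678260803)
1.35 [0.5209179  0.3047737  0.23095082] [ 0.16084044  0.9869783  -0.00154302  0.00134197]
[0.449 0.331 0.374]
grip 1431 ((0.5168643593788147, 0.31170162558555603), (0.06521809101104736, 0.023910365998744965), 72.323974609375) [0.10080321 0.12220852 0.13316897]
gt 722 ((0.5167949199676514, 0.31171756982803345), (0.06521320343017578, 0.023835327476263046), 72.39249420166016) [0.12244195 0.13109136 0.13349298]
mid 926 ((0.5162950158119202, 0.31036508083343506), (0.039576075971126556, 0.030421391129493713), 64.53437042236328) [0.08030485 0.08466231 0.09925163]
ang 1491 ((0.5064763426780701, 0.31574028730392456), (0.02627979777753353, 0.18299990892410278), 68.79846954345703) [0.06652021 0.07032738 0.07225394]
```

View pics/w1.png

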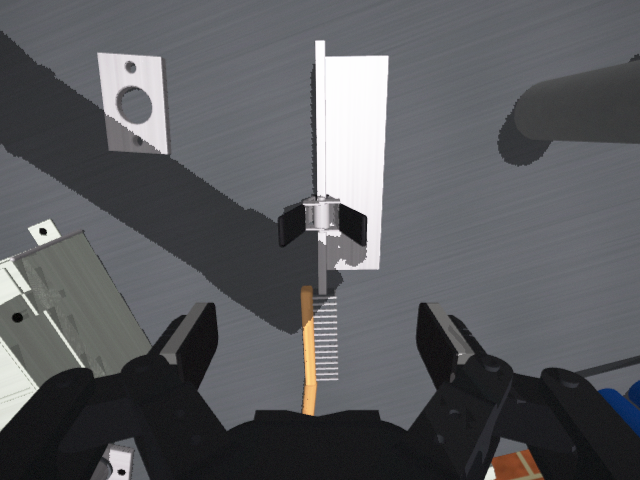

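The wrist view shows the clamp at (322,215), with its grips splayed evenly across the closing line. It measures (0.5168, 0.3117), top at 0.1335, and it's aligned with the tool y. I'll go down in two calls.

>>> {"name": "send_rows", "arguments": {
  "offset": [
    [-1, 0, 0],
    [-1, 0, 15],
    [-1, 0, 35],
    [-1, 0, 55],
    [-1, 0, 65]
  ],
  "roll": [0, 0, 0, 0, 0]
}}

```text
clock: 1.82
position: [0.5143, 0.3127, 0.1637]
ee_rot: [0.155, 0.988, -0.001, -0.001]
ft_force: [1.0, -0.1, -0.9]
grip_width: 0.997
```

>>> {"name": "send_rows", "arguments": {
  "offset": [
    [0, 0, 18],
    [0, 0, 36],
    [0, 0, 54],
    [0, 0, 66],
    [0, 0, 66]
  ],
  "roll": [0, 0, 0, 0, 0]
}}

```text
clock: 2.23
position: [0.5146, 0.3118, 0.0978]
ee_rot: [0.156, 0.988, -0.001, -0.002]
ft_force: [0.1, 0.3, -1.5]
grip_width: 0.999
```

>>> {"name": "send_rows", "arguments": {
  "offset": [
    [0, 0, 0],
    [0, 0, 0],
    [0, 0, 0],
    [0, 0, 0],
    [0, 0, 0]
  ],
  "roll": [0, 0, 0, 0, 0]
}}

```text
clock: 2.65
position: [0.5168, 0.3121, 0.1011]
ee_rot: [0.156, 0.988, 0.0, 0.0]
ft_force: [0.2, 0.1, -0.3]
grip_width: 1.001
```

Now squeeze the grips, in steps so I can check it.

>>> {"name": "send_rows", "arguments": {
  "offset": [
    [0, 0, 0],
    [0, 0, 0],
    [0, 0, 0],
    [0, 0, 0],
    [0, 0, 0]
  ],
  "roll": [0, 0, 0, 0, 0],
  "jaw": 0.2,
  "newtons": 50
}}

```text
clock: 3.07
position: [0.5182, 0.3129, 0.1032]
ee_rot: [0.156, 0.988, 0.002, 0.002]
ft_force: [-0.6, 1.9, 12.5]
grip_width: 0.323
```

>>> {"name": "send_rows", "arguments": {
  "offset": [
    [0, 0, 0],
    [0, 0, 0],
    [0, 0, 0],
    [0, 0, 0],
    [0, 0, 0]
  ],
  "roll": [0, 0, 0, 0, 0]
}}

```text
clock: 3.48
position: [0.5183, 0.3132, 0.1033]
ee_rot: [0.156, 0.988, 0.002, 0.002]
ft_force: [-0.8, -0.5, 15.1]
grip_width: 0.324
```

```bash
python3 - <<'E'
from h import *
im,d,p=cam("wrist"); im2,_,_=cam("scene")
cv2.imwrite("pics/w2.png",np.hstack([cv2.resize(im,(400,300)),cv2.resize(im2[180:360,310:550],(400,300))]))
o=monitor.get_obs(); print(o['grip_width'],o['ft_force'],o['position'])
E
```

```text
0.323284471555557 [-0.95833437  0.34148097 15.07587554] [0.51828496 0.31317467 0.10324918]
```

View pics/w2.png

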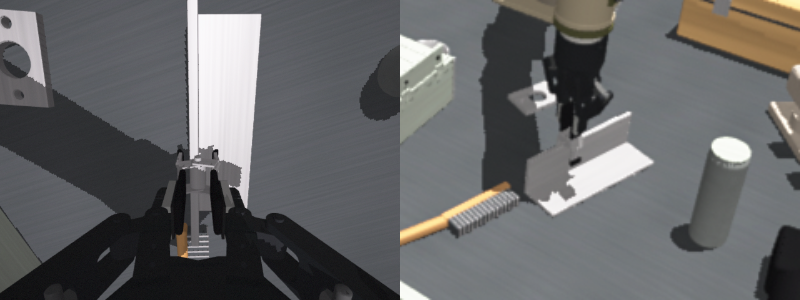

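The grips are squeezed to the stop: opening 27.5 mm, jaws open, coil resting on the edge. The tips should be 68 mm below the TCP. Lift and check before carrying it over.

>>> {"name": "send_rows", "arguments": {
  "offset": [
    [0, 0, -10],
    [0, 0, -30],
    [0, 0, -60],
    [0, 0, -95],
    [0, 0, -135]
  ],
  "roll": [0, 0, 0, 0, 0]
}}

```text
clock: 4.0
position: [0.5155, 0.3111, 0.2356]
ee_rot: [0.156, 0.988, -0.001, -0.001]
ft_force: [2.1, 0.2, -1.4]
grip_width: 0.322
```

>>> {"name": "send_rows", "arguments": {
  "offset": [
    [0, 0, 0],
    [-10, -20, 0],
    [-25, -51, 0],
    [-42, -86, 0],
    [-60, -122, 0]
  ],
  "roll": [0, -0.08, -0.16, -0.24, -0.32]
}}

```text
clock: 4.42
position: [0.5354, 0.1763, 0.2352]
ee_rot: [-0.006, 1.0, 0.0, -0.0]
ft_force: [1.0, -0.5, -1.3]
grip_width: 0.325
```

```bash
python3 - <<'E'
from h import *
o=monitor.get_obs(); print({k:np.round(o[k],4) for k in('clock','position','ee_rot','ft_force','grip_width')})
R=Rn.from_quat(o['ee_rot']).as_matrix(); d=np.array([.555,.042,.235])-o['position']; print("to flange, tool mm",np.round(R.T@d*1000,1),"yaw y",np.degrees(np.arctan2(R[1,1],R[0,1])))
E
```

```text
{'clock': np.float64(4.4167), 'position': array([0.5354, 0.1763, 0.2352]), 'ee_rot': array([-5.9e-03,  1.0e+00,  1.0e-04, -2.0e-04]), 'ft_force': array([ 0.9537, -0.4543, -1.3227]), 'grip_width': np.float64(0.3255)}
to flange, tool mm [ -18.  -134.5    0.2] yaw y 90.67526860598831
```

>>> {"name": "send_rows", "arguments": {
  "offset": [
    [-4, -30, 0],
    [-8, -65, 0],
    [-13, -100, 0],
    [-18, -128, 0],
    [-18, -135, 0]
  ],
  "roll": [-0.03, -0.03, -0.03, -0.03, -0.03]
}}

```text
clock: 4.83
position: [0.5551, 0.0361, 0.2355]
ee_rot: [-0.015, 1.0, -0.001, 0.0]
ft_force: [-0.5, -0.6, -0.0]
grip_width: 0.326
```

>>> {"name": "send_rows", "arguments": {
  "offset": [
    [0, 0, 0],
    [0, 0, 0],
    [0, 0, 0],
    [0, 0, 0],
    [0, 0, 0]
  ],
  "roll": [0, 0, 0, 0, 0]
}}

```text
clock: 5.25
position: [0.5546, 0.0439, 0.2352]
ee_rot: [-0.019, 1.0, 0.0, -0.0]
ft_force: [-0.3, 0.5, -2.3]
grip_width: 0.331
```

```bash
python3 - <<'E'
from h import *
o=monitor.get_obs(); print({k:np.round(o[k],4) for k in('clock','position','ee_rot','ft_force','grip_width')})
im,d,p=cam("wrist"); cv2.imwrite("pics/w3.png",im); P=cloud(d,p);X,Y,Z=P[...,0],P[...,1],P[...,2]
for lo,hi in((.128,.145),):
    m=(d>0)&(X>.46)&(X<.65)&(Y>.0)&(Y<.08)&(Z>lo)&(Z<hi); q=P[m][:,:2].astype(np.float32); print(len(q),cv2.minAreaRect(q),np.percentile(P[m],[2,50,98],axis=0).round(4))
    for a in np.arange(.49,.625,.015):
        k=m&(abs(X-a)<.004); 
        if k.sum()>5: print(round(a,3),k.sum(),np.percentile(Y[k],[3,50,97]).round(4),np.percentile(Z[k],[50,97]).round(4))
E
```

```text
{'clock': np.float64(5.25), 'position': array([0.5546, 0.0439, 0.2352]), 'ee_rot': array([-1.920e-02,  9.998e-01,  1.000e-04, -1.000e-04]), 'ft_force': array([-0.3071,  0.534 , -2.3221]), 'grip_width': np.float64(0.3309)}
856 ((0.5559816360473633, 0.04129546880722046), (0.1200534999370575, 0.006576783023774624), 2.190481185913086) [[0.4963 0.0365 0.1323]
 [0.5279 0.0405 0.1384]
 [0.6138 0.0447 0.1398]]
0.505 113 [0.0364 0.0393 0.0427] [0.1383 0.1394]
0.52 95 [0.0366 0.0398 0.0433] [0.1384 0.1398]
0.535 88 [0.038  0.0409 0.0438] [0.1385 0.1394]
0.55 82 [0.0385 0.0421 0.0444] [0.1384 0.1395]
0.565 30 [0.0389 0.0401 0.0442] [0.1383 0.1396]
0.61 28 [0.0405 0.0429 0.0468] [0.1384 0.1395]
```

View pics/w3.png

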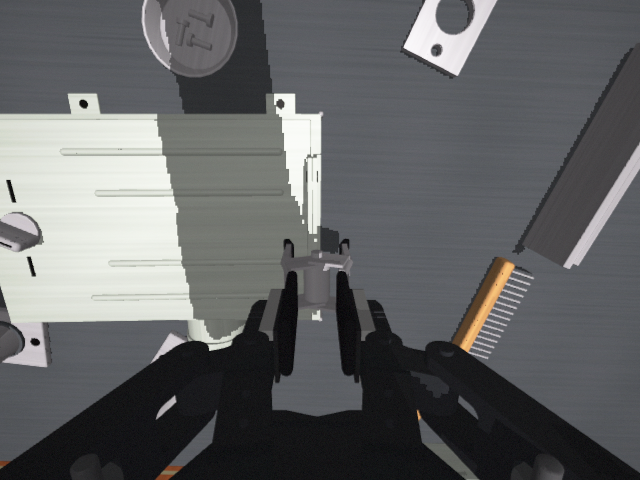

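The clamp (317,280) hangs straight with its jaws straddling the flange line. The flange middle measures (0.556, 0.0415, 0.1385), so I'll lower it 55 mm.

>>> {"name": "send_rows", "arguments": {
  "offset": [
    [-1, -1, 8],
    [-1, -1, 20],
    [-1, -1, 34],
    [-1, -1, 47],
    [-1, -1, 55]
  ],
  "roll": [0, 0, 0, 0, 0]
}}

```text
clock: 5.72
position: [0.5547, 0.0413, 0.1777]
ee_rot: [-0.018, 1.0, -0.0, -0.001]
ft_force: [-0.5, -0.1, -2.3]
grip_width: 0.326
```

>>> {"name": "send_rows", "arguments": {
  "offset": [
    [0, 0, 0],
    [0, 0, 0],
    [0, 0, 0],
    [0, 0, 0],
    [0, 0, 0]
  ],
  "roll": [0, 0, 0, 0, 0]
}}

```text
clock: 6.13
position: [0.5561, 0.0415, 0.1809]
ee_rot: [-0.018, 1.0, 0.0, 0.001]
ft_force: [-0.4, 0.4, -0.9]
grip_width: 0.325
```

>>> {"name": "send_rows", "arguments": {
  "offset": [
    [0, 0, 0],
    [0, 0, 0],
    [0, 0, 0],
    [0, 0, 0],
    [0, 0, 0]
  ],
  "roll": [0, 0, 0, 0, 0],
  "jaw": 1
}}

```text
clock: 6.55
position: [0.5558, 0.0414, 0.1805]
ee_rot: [-0.018, 1.0, 0.0, 0.0]
ft_force: [-0.4, -0.8, -0.0]
grip_width: 0.996
```

>>> {"name": "send_rows", "arguments": {
  "offset": [
    [0, 0, 0],
    [0, 0, 0],
    [0, 0, 0],
    [0, 0, 0],
    [0, 0, 0]
  ],
  "roll": [0, 0, 0, 0, 0]
}}

```text
clock: 6.97
position: [0.5558, 0.0414, 0.1803]
ee_rot: [-0.018, 1.0, 0.0, 0.0]
ft_force: [-0.5, -0.0, 0.3]
grip_width: 1.003
```

```bash
python3 - <<'E'
from h import *
o=monitor.get_obs(); print({k:np.round(o[k],4) for k in('clock','position','ee_rot','ft_force','grip_width')})
im,d,p=cam("wrist"); im2,_,_=cam("scene")
cv2.imwrite("pics/w4.png",np.hstack([cv2.resize(im,(400,300)),cv2.resize(im2[150:300,200:400],(400,300))]))
E
```

```text
{'clock': np.float64(6.9667), 'position': array([0.5558, 0.0414, 0.1803]), 'ee_rot': array([-0.0181,  0.9998,  0.    ,  0.    ]), 'ft_force': array([-0.46  , -0.0459,  0.3319]), 'grip_width': np.float64(1.0034)}
```

View pics/w4.png

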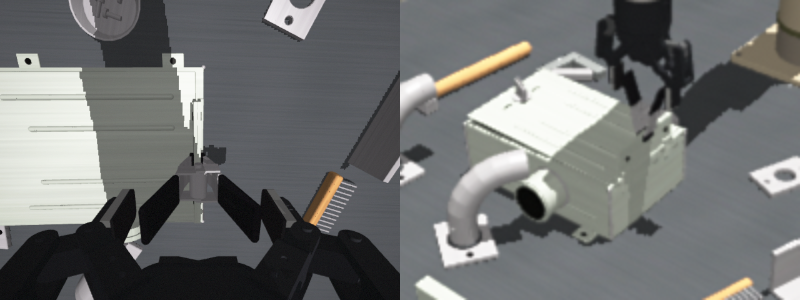

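The clamp is clipped and the fingers are clear on both sides. Now go up and over to the stud, turning the fingers across the wing (blade at about 67° in the world).

>>> {"name": "send_rows", "arguments": {
  "offset": [
    [0, 0, -10],
    [0, 0, -30],
    [0, 0, -55],
    [0, 0, -80],
    [0, 0, -100]
  ],
  "roll": [0, 0, 0, 0, 0]
}}

```text
clock: 7.48
position: [0.556, 0.0413, 0.2831]
ee_rot: [-0.018, 1.0, 0.0, 0.001]
ft_force: [0.3, 0.2, 0.1]
grip_width: 0.998
```

>>> {"name": "send_rows", "arguments": {
  "offset": [
    [0, -20, 0],
    [0, -45, 0],
    [0, -70, 0],
    [0, -95, 0],
    [0, -119, 0]
  ],
  "roll": [-0.113, -0.226, -0.339, -0.452, -0.565]
}}

```text
clock: 7.9
position: [0.56, -0.0789, 0.2813]
ee_rot: [-0.299, 0.954, -0.0, 0.0]
ft_force: [0.4, -0.4, -0.1]
grip_width: 1.0
```

>>> {"name": "send_rows", "arguments": {
  "offset": [
    [13, -20, 0],
    [26, -40, 0],
    [39, -60, 0],
    [52, -80, 0],
    [64, -100, 0]
  ],
  "roll": [-0.113, -0.226, -0.339, -0.452, -0.565]
}}

```text
clock: 8.32
position: [0.56, -0.1411, 0.2624]
ee_rot: [-0.432, 0.901, 0.001, -0.025]
ft_force: [0.3, 1.0, -1.3]
grip_width: 0.998
```

>>> {"name": "send_rows", "arguments": {
  "offset": [
    [0, 0, 10],
    [0, 0, 20],
    [0, 0, 30],
    [0, 0, 40],
    [0, 0, 40]
  ],
  "roll": [0, 0, 0, 0, 0]
}}

```text
clock: 8.73
position: [0.557, -0.1407, 0.2191]
ee_rot: [-0.432, 0.901, 0.002, -0.027]
ft_force: [-0.8, 0.7, -1.0]
grip_width: 1.002
```

```bash
python3 - <<'E'
from h import *
o=monitor.get_obs(); print({k:np.round(o[k],4) for k in('clock','position','ee_rot','ft_force','grip_width','joint_pos')})
R=Rn.from_quat(o['ee_rot']).as_matrix(); print("tool y deg",np.degrees(np.arctan2(R[1,1],R[0,1])))
im,d,p=cam("wrist"); im2,d2,p2=cam("top")
cv2.imwrite("pics/w5.png",np.hstack([cv2.resize(im,(480,360)),cv2.resize(im2[195:285,300:380],(320,360))]))
P=cloud(d,p);X,Y,Z=P[...,0],P[...,1],P[...,2]
m=(d>0)&(abs(X-.564)<.03)&(abs(Y+.196)<.03)
for lo,hi in((.118,.145),(.125,.145),(.128,.145)):
    k=m&(Z>lo)&(Z<hi); q=P[k][:,:2].astype(np.float32); print(len(q),cv2.minAreaRect(q),q.mean(0),np.percentile(P[k][:,2],[5,50,98]))
k=(d>0)&(abs(X-.564)<.05)&(Y>-.23)&(Y<-.13)&(Z>.09)&(Z<.115); print("lid z",k.sum(),np.percentile(Z[k],[10,50,90]))
for y in(-.22,-.16,-.14): 
    s=k&(abs(Y-y)<.004); print(y,np.median(Z[s]) if s.any() else None)
# marks: dark on lid
hsv=cv2.cvtColor(im,cv2.COLOR_BGR2HSV); mk=(k&(hsv[...,2]<60)).astype(np.uint8)
n,_,st,_=cv2.connectedComponentsWithStats(mk)
for i in range(1,n):
    if st[i,4]>15: 
        L=_; 
n,L,st,ce=cv2.connectedComponentsWithStats(mk)
for i in range(1,n):
    if st[i,4]>15: q=P[L==i][:,:2]; print("mark",st[i].tolist(),q.mean(0).round(4),cv2.minAreaRect(q.astype(np.float32)))
P2=cloud(d2,p2); c=(d2>0)&(abs(P2[...,0]-.556)<.05)&(abs(P2[...,1]-.0415)<.06)&(P2[...,2]>.18)&(P2[...,2]<.23)
print("clamp",c.sum(),cv2.minAreaRect(P2[c][:,:2].astype(np.float32)) if c.sum()>5 else 0, np.percentile(P2[c][:,2],[5,98]) if c.sum() else 0)
E
```

```text
{'clock': np.float64(8.7333), 'position': array([ 0.557 , -0.1407,  0.2191]), 'ee_rot': array([-0.4322,  0.9014,  0.0024, -0.027 ]), 'ft_force': array([-0.766 ,  0.7158, -1.0368]), 'grip_width': np.float64(1.0015), 'joint_pos': array([ 0.2025,  0.2628, -0.0607,  1.5755,  0.0429,  1.3514,  2.5981])}
tool y deg 141.19419478886567
777 ((0.564596951007843, -0.195790633559227), (0.03619176521897316, 0.008171728812158108), 65.49483489990234) [ 0.5635555  -0.19603518] [0.12203862 0.1344283  0.13641727]
708 ((0.5646481513977051, -0.19567836821079254), (0.035945016890764236, 0.008171728812158108), 65.49483489990234) [ 0.5638497  -0.19598113] [0.12806209 0.1345413  0.13644243]
673 ((0.5646653771400452, -0.19564053416252136), (0.035861846059560776, 0.008171728812158108), 65.49483489990234) [ 0.56401914 -0.19597267] [0.13112528 0.1346027  0.13644752]
lid z 16328 [0.10559196 0.10744828 0.10952286]
-0.22 0.1090480102421686
-0.16 0.10656318271168146
-0.14 0.10579302598557189
mark [281, 153, 19, 18, 85] [ 0.5327 -0.1978] ((0.5327409505844116, -0.19780322909355164), (0.017092350870370865, 0.0024762016255408525), 1.7097504138946533)
mark [218, 210, 19, 18, 80] [ 0.5966 -0.1954] ((0.5966992974281311, -0.1954098641872406), (0.017709095031023026, 0.002518335822969675), 2.065213203430176)
clamp 176 ((0.5542964339256287, 0.04462891072034836), (0.023703083395957947, 0.06646782904863358), 1.8589500188827515) [0.18288814 0.22401831]
```

View pics/w5.png

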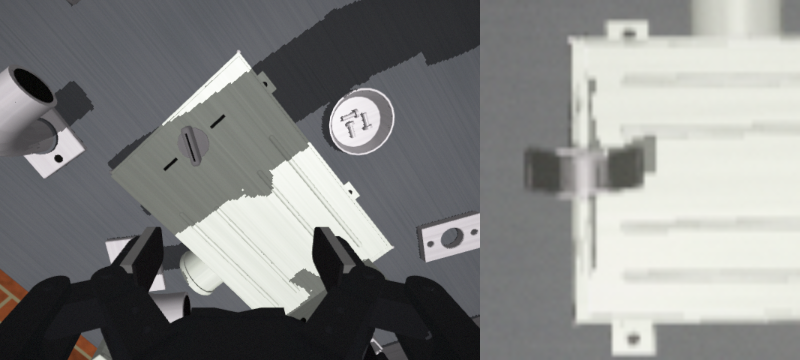

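The clamp is clipped upright (grips 66 mm over the tops, at x=0.554, top z≈0.22). The wing is at (0.5646, −0.1957), top 0.135, and stands 63.4° from the marks (marks at 2.1°). Joint 7 ran up to its limit, so I'll use the half-turn equivalent grasp by rolling the other way.

>>> {"name": "send_rows", "arguments": {
  "offset": [
    [0, 0, -5],
    [0, 0, -10],
    [0, 0, -15],
    [0, 0, -20],
    [0, 0, -25]
  ],
  "roll": [0.12, 0.24, 0.36, 0.48, 0.6]
}}

```text
clock: 9.25
position: [0.5597, -0.1406, 0.2477]
ee_rot: [-0.144, 0.989, -0.006, -0.024]
ft_force: [-0.3, -0.3, 0.4]
grip_width: 0.997
```

```bash
cat > st.py <<'E'
from h import *
import sys
o=monitor.get_obs(); print({k:np.round(o[k],4) for k in('clock','position','ee_rot','ft_force','torque','grip_width','joint_pos')})
R=Rn.from_quat(o['ee_rot']).as_matrix(); yaw=np.degrees(np.arctan2(R[1,1],R[0,1]))
t=np.array([float(a) for a in sys.argv[1:4]]); print("tool y deg",yaw.round(2),"tilt",np.degrees(np.arccos(-R[2,2])).round(2),"to target, tool mm",np.round(R.T@(t-o['position'])*1000,1),"roll to -24.5",np.radians(yaw+24.5).round(3))
E
python3 st.py .5646 -.1957 .22
```

```text
{'clock': np.float64(9.25), 'position': array([ 0.5597, -0.1406,  0.2477]), 'ee_rot': array([-0.1435,  0.9893, -0.0063, -0.0242]), 'ft_force': array([-0.3414, -0.3398,  0.4311]), 'torque': array([-0.0277, -0.0084,  0.0227]), 'grip_width': np.float64(0.9971), 'joint_pos': array([0.1488, 0.2477, 0.0031, 1.5345, 0.0258, 1.4022, 2.0058])}
tool y deg 106.51 tilt 2.87 to target, tool mm [  9.6 -54.   28.5] roll to -24.5 2.287
```

>>> {"name": "send_rows", "arguments": {
  "offset": [
    [2, -11, 0],
    [4, -22, 0],
    [6, -33, 0],
    [8, -44, 0],
    [9, -54, 0]
  ],
  "roll": [0.12, 0.24, 0.36, 0.48, 0.6]
}}

```text
clock: 9.67
position: [0.5667, -0.1957, 0.2482]
ee_rot: [0.155, 0.988, -0.013, -0.021]
ft_force: [-0.5, 0.8, -0.2]
grip_width: 0.994
```

>>> {"name": "send_rows", "arguments": {
  "offset": [
    [0, 0, 0],
    [0, 0, 0],
    [0, 0, 0],
    [0, 0, 0],
    [0, 0, 0]
  ],
  "roll": [0.12, 0.24, 0.36, 0.48, 0.6]
}}

```text
clock: 10.08
position: [0.5668, -0.1949, 0.2481]
ee_rot: [0.44, 0.898, -0.019, -0.016]
ft_force: [1.1, -0.1, -0.5]
grip_width: 1.0
```

>>> {"name": "send_rows", "arguments": {
  "offset": [
    [0, 0, 0],
    [0, 0, 0],
    [0, 0, 0],
    [0, 0, 0],
    [0, 0, 0]
  ],
  "roll": [0.12, 0.24, 0.36, 0.48, 0.6]
}}

```text
clock: 10.5
position: [0.5668, -0.1948, 0.2482]
ee_rot: [0.686, 0.727, -0.023, -0.01]
ft_force: [-0.2, -0.4, 0.1]
grip_width: 0.997
```

>>> {"name": "send_rows", "arguments": {
  "offset": [
    [0, 0, 0],
    [0, 0, 0],
    [0, 0, 0],
    [0, 0, 0],
    [0, 0, 0]
  ],
  "roll": [0.12, 0.24, 0.36, 0.45, 0.45]
}}

```text
clock: 10.92
position: [0.5668, -0.1948, 0.2481]
ee_rot: [0.83, 0.557, -0.025, -0.005]
ft_force: [0.7, -0.4, -0.0]
grip_width: 1.001
```

>>> {"name": "send_rows", "arguments": {
  "offset": [
    [0, 0, 0],
    [0, 0, 0],
    [0, 0, 0],
    [0, 0, 0],
    [0, 0, 0]
  ],
  "roll": [0, 0, 0, 0, 0]
}}

```text
clock: 11.33
position: [0.5662, -0.1954, 0.2473]
ee_rot: [0.829, 0.559, -0.025, -0.005]
ft_force: [-0.3, -0.6, 0.0]
grip_width: 1.003
```

```bash
python3 st.py .5646 -.1957 .117
```

```text
{'clock': np.float64(11.3333), 'position': array([ 0.5662, -0.1954,  0.2473]), 'ee_rot': array([ 0.8291,  0.5586, -0.025 , -0.0054]), 'ft_force': array([-0.3423, -0.5991,  0.0134]), 'torque': array([ 0.0209, -0.0633,  0.0004]), 'grip_width': np.float64(1.0033), 'joint_pos': array([-0.0062,  0.298 ,  0.3078,  1.4906, -0.0581,  1.4066, -0.0837])}
tool y deg -22.1 tilt 2.92 to target, tool mm [  3.7   3.4 130.2] roll to -24.5 0.042
```

>>> {"name": "send_rows", "arguments": {
  "offset": [
    [1, 1, 20],
    [2, 2, 40],
    [3, 3, 60],
    [4, 3, 75],
    [4, 3, 85]
  ],
  "roll": [0.04, 0.04, 0.04, 0.04, 0.04]
}}

```text
clock: 11.75
position: [0.5658, -0.1941, 0.1603]
ee_rot: [0.84, 0.542, -0.026, -0.006]
ft_force: [0.4, 0.1, 0.2]
grip_width: 1.002
```

>>> {"name": "send_rows", "arguments": {
  "offset": [
    [0, 0, 12],
    [0, 0, 24],
    [0, 0, 36],
    [0, 0, 46],
    [0, 0, 46]
  ],
  "roll": [0, 0, 0, 0, 0]
}}

```text
clock: 12.17
position: [0.5631, -0.195, 0.1138]
ee_rot: [0.84, 0.542, -0.026, -0.006]
ft_force: [0.1, 1.1, 0.5]
grip_width: 0.997
```

>>> {"name": "send_rows", "arguments": {
  "offset": [
    [0, 0, 0],
    [0, 0, 0],
    [0, 0, 0],
    [0, 0, 0],
    [0, 0, 0]
  ],
  "roll": [0, 0, 0, 0, 0]
}}

```text
clock: 12.58
position: [0.5646, -0.1954, 0.1167]
ee_rot: [0.84, 0.542, -0.025, -0.005]
ft_force: [-0.4, -0.1, 0.8]
grip_width: 1.004
```

```bash
python3 st.py .5646 -.1957 .115
```

```text
{'clock': np.float64(12.5833), 'position': array([ 0.5646, -0.1954,  0.1167]), 'ee_rot': array([ 0.8403,  0.5415, -0.0248, -0.0046]), 'ft_force': array([-0.3547, -0.0817,  0.7829]), 'torque': array([ 0.0382, -0.0753,  0.0046]), 'grip_width': np.float64(1.0038), 'joint_pos': array([ 0.0034,  0.3922,  0.2955,  1.6536, -0.0879,  1.1524, -0.1087])}
tool y deg -24.44 tilt 2.89 to target, tool mm [-0.2  0.2  1.7] roll to -24.5 0.001
```

Centred on the wing. Close gently with 25 N.

>>> {"name": "send_rows", "arguments": {
  "offset": [
    [0, 0, 0],
    [0, 0, 0],
    [0, 0, 0],
    [0, 0, 0],
    [0, 0, 0]
  ],
  "roll": [0, 0, 0, 0, 0],
  "jaw": 0,
  "newtons": 25
}}

```text
clock: 13.0
position: [0.5643, -0.1953, 0.1161]
ee_rot: [0.84, 0.542, -0.025, -0.005]
ft_force: [0.5, -0.7, -0.6]
grip_width: 0.301
```

>>> {"name": "send_rows", "arguments": {
  "offset": [
    [0, 0, 0],
    [0, 0, 0],
    [0, 0, 0],
    [0, 0, 0],
    [0, 0, 0]
  ],
  "roll": [0, 0, 0, 0, 0]
}}

```text
clock: 13.42
position: [0.564, -0.1952, 0.116]
ee_rot: [0.84, 0.542, -0.025, -0.005]
ft_force: [-2.5, 0.4, -0.8]
grip_width: 0.085
```

```bash
python3 st.py .5646 -.1957 .115
```

```text
{'clock': np.float64(13.4167), 'position': array([ 0.564 , -0.1952,  0.116 ]), 'ee_rot': array([ 0.8403,  0.5415, -0.0253, -0.0051]), 'ft_force': array([-2.4685,  0.4239, -0.7879]), 'torque': array([ 0.0431,  0.2034, -0.0229]), 'grip_width': np.float64(0.0846), 'joint_pos': array([ 0.0035,  0.3928,  0.2954,  1.6545, -0.0879,  1.1525, -0.1086])}
tool y deg -24.44 tilt 2.96 to target, tool mm [-0.2  0.8  0.9] roll to -24.5 0.001
```

>>> {"name": "send_rows", "arguments": {
  "offset": [
    [0, 0, 0],
    [0, 0, 0],
    [0, 0, 0],
    [0, 0, 0],
    [0, 0, 0]
  ],
  "roll": [0.11, 0.22, 0.33, 0.44, 0.55]
}}

```text
clock: 13.83
position: [0.565, -0.1959, 0.1165]
ee_rot: [0.957, 0.29, -0.025, 0.003]
ft_force: [1.1, -0.3, -1.1]
grip_width: 0.09
```

>>> {"name": "send_rows", "arguments": {
  "offset": [
    [0, 0, 0],
    [0, 0, 0],
    [0, 0, 0],
    [0, 0, 0],
    [0, 0, 0]
  ],
  "roll": [0.11, 0.22, 0.33, 0.44, 0.557]
}}

```text
clock: 14.25
position: [0.5651, -0.197, 0.1168]
ee_rot: [1.0, 0.016, -0.023, 0.01]
ft_force: [1.9, -5.5, 0.1]
grip_width: 0.09
```

>>> {"name": "send_rows", "arguments": {
  "offset": [
    [0, 0, 0],
    [0, 0, 0],
    [0, 0, 0],
    [0, 0, 0],
    [0, 0, 0]
  ],
  "roll": [0, 0, 0, 0, 0]
}}

```text
clock: 14.67
position: [0.5651, -0.1971, 0.1168]
ee_rot: [1.0, 0.018, -0.023, 0.01]
ft_force: [1.7, -4.6, -0.1]
grip_width: 0.085
```

```bash
python3 st.py .5646 -.1957 .115; python3 - <<'E'
from h import *
im,d,p=cam("wrist"); cv2.imwrite("pics/w6.png",im)
E
```

```text
{'clock': np.float64(14.6667), 'position': array([ 0.5651, -0.1971,  0.1168]), 'ee_rot': array([ 0.9995,  0.0184, -0.0227,  0.0104]), 'ft_force': array([ 1.7426, -4.5528, -0.1345]), 'torque': array([-1.1916, -0.6758, -0.0214]), 'grip_width': np.float64(0.0846), 'joint_pos': array([-0.1472,  0.4143,  0.4907,  1.6613, -0.1715,  1.1525, -1.1497])}
tool y deg -87.86 tilt 2.86 to target, tool mm [-0.4 -1.4  1.8] roll to -24.5 -1.106
```

View pics/w6.png

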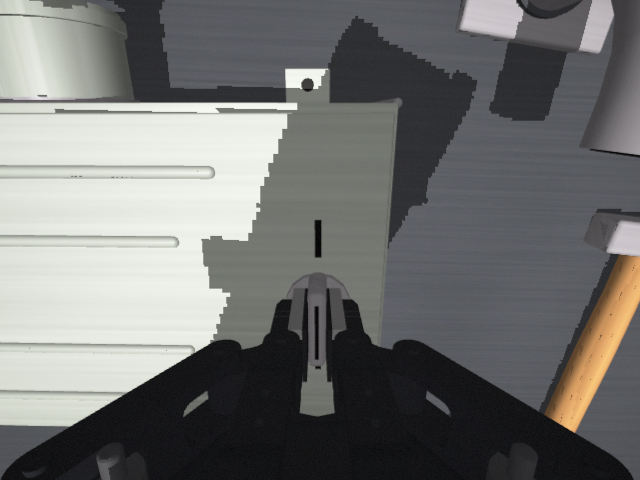

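The wing at (317,330) is in line with the lid mark at (318,240). Keep hold of it and press down in small steps.

>>> {"name": "send_rows", "arguments": {
  "offset": [
    [0, 0, 1],
    [0, 0, 3],
    [0, 0, 5],
    [0, 0, 7],
    [0, 0, 8]
  ],
  "roll": [0, 0, 0, 0, 0],
  "newtons": 40
}}

```text
clock: 15.13
position: [0.5652, -0.1977, 0.1096]
ee_rot: [1.0, 0.018, -0.022, 0.011]
ft_force: [0.1, -6.3, 7.3]
grip_width: 0.08
```

>>> {"name": "send_rows", "arguments": {
  "offset": [
    [0, 0, 1],
    [0, 0, 2],
    [0, 0, 3],
    [0, 0, 3],
    [0, 0, 3]
  ],
  "roll": [0, 0, 0, 0, 0]
}}

```text
clock: 15.55
position: [0.5652, -0.1979, 0.1072]
ee_rot: [1.0, 0.018, -0.022, 0.01]
ft_force: [-0.5, -6.3, 9.7]
grip_width: 0.081
```

```bash
python3 st.py .5646 -.1957 .107
```

```text
{'clock': np.float64(15.55), 'position': array([ 0.5652, -0.1979,  0.1072]), 'ee_rot': array([ 0.9995,  0.0182, -0.0218,  0.0105]), 'ft_force': array([-0.5075, -6.3321,  9.6969]), 'torque': array([-0.9417, -0.04  ,  0.1811]), 'grip_width': np.float64(0.0813), 'joint_pos': array([-0.1438,  0.4239,  0.4882,  1.6707, -0.1772,  1.1327, -1.1455])}
tool y deg -87.89 tilt 2.77 to target, tool mm [-0.5 -2.2  0.2] roll to -24.5 -1.106
```

>>> {"name": "send_rows", "arguments": {
  "offset": [
    [0, 0, 1],
    [0, 0, 2],
    [0, 0, 2],
    [0, 0, 2],
    [0, 0, 2]
  ],
  "roll": [0, 0, 0, 0, 0]
}}

```text
clock: 15.97
position: [0.5653, -0.198, 0.1064]
ee_rot: [1.0, 0.018, -0.021, 0.01]
ft_force: [-3.6, -4.1, 21.3]
grip_width: 0.079
```

>>> {"name": "send_rows", "arguments": {
  "offset": [
    [0, 0, 1],
    [0, 0, 2],
    [0, 0, 2],
    [0, 0, 2],
    [0, 0, 2]
  ],
  "roll": [0, 0, 0, 0, 0]
}}

```text
clock: 16.38
position: [0.5654, -0.1981, 0.1061]
ee_rot: [1.0, 0.018, -0.021, 0.01]
ft_force: [-10.0, -1.8, 35.3]
grip_width: 0.083
```

```bash
python3 - <<'E'
from h import *
im,d,p=cam("wrist"); P=cloud(d,p); X,Y,Z=P[...,0],P[...,1],P[...,2]
o=monitor.get_obs(); print(o['position'],o['ft_force'],o['torque'])
for n,PP,dd in (("w",P,d),):
  for y in(-.225,-.21,-.18,-.15,-.12,-.1):
    k=(dd>0)&(abs(PP[...,1]-y)<.004)&(PP[...,0]>.52)&(PP[...,0]<.64)&(PP[...,2]>.08)&(PP[...,2]<.115); print(n,y,k.sum(),np.median(PP[...,2][k]) if k.any() else None)
E
```

```text
[ 0.56542284 -0.19809022  0.10609306] [-9.92587375 -1.40701188 35.08033822] [-0.22029855  2.28800017 -0.00718518]
w -0.225 3096 0.09793362426225916
w -0.21 2761 0.09826222147567076
w -0.18 2949 0.09825424269172525
w -0.15 3612 0.09830185494040974
w -0.12 4142 0.09841744814742093
w -0.1 4274 0.09841130739556234
```

The lid now reads level (0.098 everywhere, against 0.1058–0.109 before) and it has hit a hard stop at 35 N. I'll ease off 2 mm to about 20 N and make the last checks.

>>> {"name": "send_rows", "arguments": {
  "offset": [
    [0, 0, -1],
    [0, 0, -2],
    [0, 0, -2],
    [0, 0, -2],
    [0, 0, -2]
  ],
  "roll": [0, 0, 0, 0, 0]
}}

```text
clock: 16.85
position: [0.5653, -0.198, 0.1063]
ee_rot: [1.0, 0.018, -0.021, 0.01]
ft_force: [-3.1, -5.1, 18.6]
grip_width: 0.082
```

```bash
python3 st.py .5646 -.1957 .107; python3 - <<'E'
from h import *
w,d,p=cam("wrist"); P=cloud(d,p)
for y in(-.225,-.18,-.12):
    k=(d>0)&(abs(P[...,1]-y)<.004)&(P[...,0]>.52)&(P[...,0]<.64)&(P[...,2]>.08)&(P[...,2]<.115); print(y,np.median(P[...,2][k]))
s,d2,p2=cam("scene"); P2=cloud(d2,p2)
c=(d2>0)&(abs(P2[...,0]-.556)<.05)&(abs(P2[...,1]-.0415)<.06)&(P2[...,2]>.145)&(P2[...,2]<.23)
print("clamp",c.sum(),cv2.minAreaRect(P2[c][:,:2].astype(np.float32)),np.percentile(P2[c][:,2],[2,98]))
cv2.imwrite("pics/end.png",np.hstack([cv2.resize(w,(400,300)),cv2.resize(s[150:300,200:400],(400,300))]))
E
```

```text
{'clock': np.float64(16.85), 'position': array([ 0.5653, -0.198 ,  0.1063]), 'ee_rot': array([ 0.9996,  0.0181, -0.0214,  0.0104]), 'ft_force': array([-3.123 , -5.1201, 18.6252]), 'torque': array([-0.7895,  0.7224,  0.0319]), 'grip_width': np.float64(0.0818), 'joint_pos': array([-0.1432,  0.4248,  0.488 ,  1.6717, -0.1781,  1.1303, -1.1448])}
tool y deg -87.91 tilt 2.72 to target, tool mm [-0.6 -2.4 -0.7] roll to -24.5 -1.107
-0.225 0.09798886161445794
-0.18 0.09833324855503242
-0.12 0.0984340835638851
clamp 326 ((0.5580248236656189, 0.039554547518491745), (0.03212793171405792, 0.06715765595436096), 3.5705463886260986) [0.14652251 0.22436391]
```

View pics/end.png

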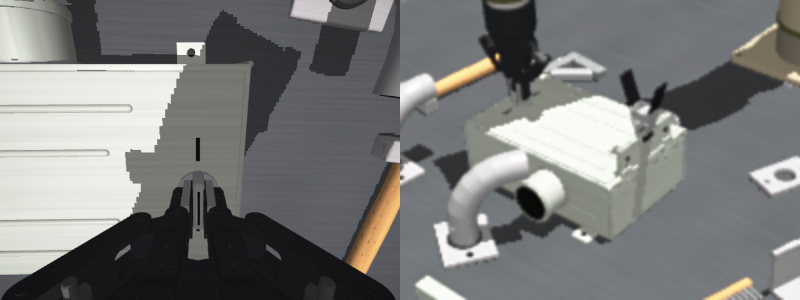

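The lid is home and the wing is in line with the mark (198,150). But the clamp top reads 0.224, so its tips sit only about 11 mm below the flange edge. A good clip is 18–34 mm, so the retreating pads probably dragged it up as they opened. There's plenty of time, so I'll mend it: let go here, squeeze the clamp again, seat it deeper, then come back and press.

>>> {"name": "send_rows", "arguments": {
  "offset": [
    [0, 0, -3],
    [0, 0, -6],
    [0, 0, -8],
    [0, 0, -8],
    [0, 0, -8]
  ],
  "roll": [0, 0, 0, 0, 0]
}}

```text
clock: 17.37
position: [0.5652, -0.1976, 0.1125]
ee_rot: [1.0, 0.018, -0.022, 0.011]
ft_force: [1.8, -5.8, 3.6]
grip_width: 0.085
```

>>> {"name": "send_rows", "arguments": {
  "offset": [
    [0, 0, 0],
    [0, 0, 0],
    [0, 0, 0],
    [0, 0, 0],
    [0, 0, 0]
  ],
  "roll": [0, 0, 0, 0, 0],
  "jaw": 1
}}

```text
clock: 17.78
position: [0.564, -0.1951, 0.1109]
ee_rot: [0.999, 0.019, -0.024, 0.009]
ft_force: [0.0, 0.2, 0.9]
grip_width: 0.787
```

>>> {"name": "send_rows", "arguments": {
  "offset": [
    [0, 0, -30],
    [0, 0, -65],
    [0, 0, -100],
    [0, 0, -140],
    [0, 0, -175]
  ],
  "roll": [0, 0, 0, 0, 0]
}}

```text
clock: 18.2
position: [0.5722, -0.192, 0.2884]
ee_rot: [1.0, 0.019, -0.024, 0.009]
ft_force: [0.7, -0.1, -0.5]
grip_width: 1.004
```

>>> {"name": "send_rows", "arguments": {
  "offset": [
    [-1, -25, 0],
    [-2, -50, 0],
    [-3, -75, 0],
    [-4, -100, 0],
    [-4, -120, 0]
  ],
  "roll": [0, 0, 0, 0, 0]
}}

```text
clock: 18.62
position: [0.5635, -0.0701, 0.284]
ee_rot: [0.999, 0.02, -0.024, 0.009]
ft_force: [0.5, 0.2, -0.7]
grip_width: 1.002
```

```bash
python3 st.py .557 .0415 .28; python3 - <<'E'
from h import *
def an(l,P,d):
    m=(d>0)&(abs(P[...,0]-.556)<.04)&(abs(P[...,1]-.0415)<.06)
    q=P[m&(P[...,2]>.19)&(P[...,2]<.235)]; print(l,len(q),cv2.minAreaRect(q[:,:2].astype(np.float32)),"top z",np.percentile(q[:,2],[90,98]).round(4))
im,d,p=cam("wrist"); an("w",cloud(d,p),d)
im,d,p=cam("top"); P=cloud(d,p); an("t",P,d)
w=(d>0)&(abs(P[...,0]-.5646)<.03)&(abs(P[...,1]+.196)<.03)&(P[...,2]>.12); q=P[w][:,:2].astype(np.float32); print("wing",len(q),cv2.minAreaRect(q) if len(q)>4 else 0)
E
```

```text
{'clock': np.float64(18.6167), 'position': array([ 0.5635, -0.0701,  0.284 ]), 'ee_rot': array([ 0.9995,  0.0196, -0.024 ,  0.0087]), 'ft_force': array([ 0.481 ,  0.24  , -0.7423]), 'torque': array([-0.0001, -0.0708,  0.0222]), 'grip_width': np.float64(1.0018), 'joint_pos': array([-0.3492,  0.222 ,  0.4551,  1.5177, -0.0744,  1.4699, -1.4238])}
tool y deg -87.73 tilt 2.93 to target, tool mm [  -1.9 -111.8    2.2] roll to -24.5 -1.104
w 2275 ((0.556180477142334, 0.04402460902929306), (0.024282390251755714, 0.06818968802690506), 1.9172694683074951) top z [0.2233 0.2247]
t 144 ((0.5543422698974609, 0.044667281210422516), (0.022983092814683914, 0.06653814017772675), 2.3529629707336426) top z [0.2223 0.2247]
wing 0 0
```

The depth is confirmed at about 10 mm. I'll move over the clamp and go down open.

>>> {"name": "send_rows", "arguments": {
  "offset": [
    [1, -25, 0],
    [1, -55, 0],
    [1, -85, 0],
    [1, -105, 0],
    [1, -114, 0]
  ],
  "roll": [0, 0, 0, 0, 0]
}}

```text
clock: 19.13
position: [0.5602, 0.0446, 0.2817]
ee_rot: [0.999, 0.021, -0.024, 0.009]
ft_force: [-0.1, 0.4, -0.4]
grip_width: 1.001
```

>>> {"name": "send_rows", "arguments": {
  "offset": [
    [0, 0, 0],
    [0, 0, 5],
    [0, 0, 15],
    [0, 0, 25],
    [0, 0, 30]
  ],
  "roll": [0, 0, 0, 0, 0]
}}

```text
clock: 19.55
position: [0.5583, 0.0394, 0.25]
ee_rot: [0.999, 0.018, -0.025, 0.009]
ft_force: [-0.0, 0.2, -1.5]
grip_width: 0.999
```

```bash
python3 st.py .5562 .043 .193
```

```text
{'clock': np.float64(19.55), 'position': array([0.5583, 0.0394, 0.25  ]), 'ee_rot': array([ 0.9995,  0.0179, -0.025 ,  0.0094]), 'ft_force': array([-0.0257,  0.1849, -1.4506]), 'torque': array([ 0.0463, -0.0492,  0.0518]), 'grip_width': np.float64(0.9991), 'joint_pos': array([-0.4827,  0.2184,  0.3811,  1.5852, -0.0674,  1.4052, -1.63  ])}
tool y deg -87.93 tilt 3.06 to target, tool mm [ 0.9 -4.7 56.9] roll to -24.5 -1.107
```

>>> {"name": "send_rows", "arguments": {
  "offset": [
    [0, 0, 0],
    [0, 0, 0],
    [0, 0, 0],
    [0, 0, 0],
    [0, 0, 0]
  ],
  "roll": [0, 0, 0, 0, 0]
}}

```text
clock: 19.97
position: [0.5592, 0.041, 0.2525]
ee_rot: [1.0, 0.019, -0.024, 0.009]
ft_force: [-0.4, 0.9, 0.1]
grip_width: 1.0
```

```bash
python3 st.py .5562 .043 .193
```

```text
{'clock': np.float64(19.9667), 'position': array([0.5592, 0.041 , 0.2525]), 'ee_rot': array([ 0.9995,  0.019 , -0.0236,  0.009 ]), 'ft_force': array([-0.3772,  0.9165,  0.0701]), 'torque': array([ 0.0104, -0.0729, -0.0073]), 'grip_width': np.float64(1.0003), 'joint_pos': array([-0.4842,  0.2171,  0.3801,  1.5812, -0.0674,  1.4075, -1.6305])}
tool y deg -87.8 tilt 2.89 to target, tool mm [-0.1 -3.1 59.5] roll to -24.5 -1.105
```

>>> {"name": "send_rows", "arguments": {
  "offset": [
    [0, -3, 5],
    [0, -3, 20],
    [0, -3, 38],
    [0, -3, 52],
    [0, -3, 59]
  ],
  "roll": [0, 0, 0, 0, 0]
}}

```text
clock: 20.38
position: [0.5552, 0.0431, 0.1911]
ee_rot: [0.999, 0.019, -0.025, 0.009]
ft_force: [-0.7, 0.7, -0.1]
grip_width: 0.998
```

>>> {"name": "send_rows", "arguments": {
  "offset": [
    [0, 0, 0],
    [0, 0, 0],
    [0, 0, 0],
    [0, 0, 0],
    [0, 0, 0]
  ],
  "roll": [0, 0, 0, 0, 0]
}}

```text
clock: 20.8
position: [0.5565, 0.043, 0.1939]
ee_rot: [1.0, 0.019, -0.023, 0.009]
ft_force: [-0.4, 0.3, -0.1]
grip_width: 1.0
```

>>> {"name": "send_rows", "arguments": {
  "offset": [
    [0, 0, 0],
    [0, 0, 0],
    [0, 0, 0],
    [0, 0, 0],
    [0, 0, 0]
  ],
  "roll": [0, 0, 0, 0, 0],
  "jaw": 0.2,
  "newtons": 50
}}

```text
clock: 21.22
position: [0.556, 0.0429, 0.193]
ee_rot: [0.999, 0.019, -0.024, 0.009]
ft_force: [0.9, 0.4, -1.7]
grip_width: 0.316
```

>>> {"name": "send_rows", "arguments": {
  "offset": [
    [0, 0, 0],
    [0, 0, 0],
    [0, 0, 0],
    [0, 0, 0],
    [0, 0, 0]
  ],
  "roll": [0, 0, 0, 0, 0]
}}

```text
clock: 21.63
position: [0.556, 0.0429, 0.1931]
ee_rot: [0.999, 0.019, -0.024, 0.009]
ft_force: [1.0, -1.1, -0.8]
grip_width: 0.316
```

```bash
python3 st.py .5562 .043 .193; python3 - <<'E'
from h import *
im,d,p=cam("wrist"); s,d2,p2=cam("scene"); P=cloud(d2,p2)
cv2.imwrite("pics/w8.png",np.hstack([cv2.resize(im,(400,300)),cv2.resize(s[150:270,280:440],(400,300))]))
E
```

```text
{'clock': np.float64(21.6333), 'position': array([0.556 , 0.0429, 0.1931]), 'ee_rot': array([ 0.9995,  0.0189, -0.024 ,  0.0091]), 'ft_force': array([ 0.9715, -1.095 , -0.7559]), 'torque': array([ 0.0365, -0.0614, -0.0029]), 'grip_width': np.float64(0.3161), 'joint_pos': array([-0.4818,  0.2488,  0.3725,  1.671 , -0.0796,  1.2887, -1.6264])}
tool y deg -87.8 tilt 2.94 to target, tool mm [ 0.2 -0.1  0.1] roll to -24.5 -1.105
```

View pics/w8.png

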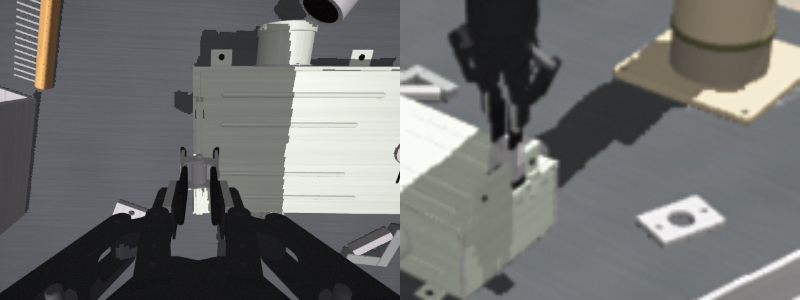

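The clamp is held squeezed open over the flanges (200,175) with no side load. Lower until the coil touches the edge.

>>> {"name": "send_rows", "arguments": {
  "offset": [
    [0, 0, 2],
    [0, 0, 4],
    [0, 0, 6],
    [0, 0, 8],
    [0, 0, 9]
  ],
  "roll": [0, 0, 0, 0, 0]
}}

```text
clock: 22.15
position: [0.556, 0.0427, 0.1851]
ee_rot: [1.0, 0.019, -0.023, 0.009]
ft_force: [-5.1, -0.9, 16.4]
grip_width: 0.316
```

>>> {"name": "send_rows", "arguments": {
  "offset": [
    [0, 0, 1],
    [0, 0, 2],
    [0, 0, 3],
    [0, 0, 4],
    [0, 0, 4]
  ],
  "roll": [0, 0, 0, 0, 0]
}}

```text
clock: 22.57
position: [0.5571, 0.0422, 0.1846]
ee_rot: [1.0, 0.019, -0.021, 0.008]
ft_force: [-8.1, -2.0, 33.3]
grip_width: 0.312
```

>>> {"name": "send_rows", "arguments": {
  "offset": [
    [0, 0, 1],
    [0, 0, 2],
    [0, 0, 3],
    [0, 0, 4],
    [0, 0, 4]
  ],
  "roll": [0, 0, 0, 0, 0]
}}

```text
clock: 22.98
position: [0.5593, 0.0419, 0.1837]
ee_rot: [1.0, 0.018, -0.018, 0.008]
ft_force: [-7.4, -2.7, 50.4]
grip_width: 0.317
```

The coil touches the edge at TCP z≈0.185. Back off to a light preload, then open while following down so that the pads don't drag the clamp up.

>>> {"name": "send_rows", "arguments": {
  "offset": [
    [0, 0, -2],
    [0, 0, -4],
    [0, 0, -6],
    [0, 0, -7],
    [0, 0, -7]
  ],
  "roll": [0, 0, 0, 0, 0]
}}

```text
clock: 23.4
position: [0.5568, 0.0426, 0.1844]
ee_rot: [1.0, 0.019, -0.022, 0.009]
ft_force: [2.3, -1.0, 10.4]
grip_width: 0.319
```

>>> {"name": "send_rows", "arguments": {
  "offset": [
    [0, 0, 4],
    [0, 0, 8],
    [0, 0, 12],
    [0, 0, 12],
    [0, 0, 12]
  ],
  "roll": [0, 0, 0, 0, 0],
  "jaw": 1
}}

```text
clock: 23.82
position: [0.5544, 0.0425, 0.1704]
ee_rot: [0.999, 0.019, -0.025, 0.009]
ft_force: [1.1, -0.3, 0.3]
grip_width: 0.991
```

>>> {"name": "send_rows", "arguments": {
  "offset": [
    [0, 0, 0],
    [0, 0, -4],
    [0, 0, -10],
    [0, 0, -20],
    [0, 0, -30]
  ],
  "roll": [0, 0, 0, 0, 0]
}}

```text
clock: 24.23
position: [0.5566, 0.0431, 0.2023]
ee_rot: [0.999, 0.019, -0.024, 0.009]
ft_force: [-0.3, 0.4, 0.7]
grip_width: 0.999
```

>>> {"name": "send_rows", "arguments": {
  "offset": [
    [0, 0, -15],
    [0, 0, -35],
    [0, 0, -55],
    [0, 0, -70],
    [0, 0, -80]
  ],
  "roll": [0, 0, 0, 0, 0]
}}

```text
clock: 24.65
position: [0.5609, 0.0446, 0.284]
ee_rot: [1.0, 0.019, -0.022, 0.009]
ft_force: [0.2, -0.4, 1.0]
grip_width: 1.001
```

```bash
python3 st.py .5646 -.1957 .28; python3 - <<'E'
from h import *
def an(l,P,d):
    m=(d>0)&(abs(P[...,0]-.556)<.04)&(abs(P[...,1]-.0415)<.06)
    q=P[m&(P[...,2]>.175)&(P[...,2]<.235)]; print(l,len(q),cv2.minAreaRect(q[:,:2].astype(np.float32)),"top z",np.percentile(q[:,2],[90,98]).round(4))
im,d,p=cam("wrist"); an("w",cloud(d,p),d)
s,d,p=cam("scene"); P=cloud(d,p); an("s",P,d)
cv2.imwrite("pics/w9.png",np.hstack([cv2.resize(im,(400,300)),cv2.resize(s[150:300,200:400],(400,300))]))
w=(d>0)&(abs(P[...,0]-.5646)<.03)&(abs(P[...,1]+.196)<.03)&(P[...,2]>.12)&(P[...,2]<.14); q=P[w][:,:2].astype(np.float32); print("wing",len(q),cv2.minAreaRect(q) if len(q)>4 else 0)
E
```

```text
{'clock': np.float64(24.65), 'position': array([0.5609, 0.0446, 0.284 ]), 'ee_rot': array([ 0.9995,  0.0189, -0.0224,  0.0087]), 'ft_force': array([ 0.1835, -0.4056,  1.0383]), 'torque': array([-0.0241, -0.0088,  0.0194]), 'grip_width': np.float64(1.0007), 'joint_pos': array([-0.4898,  0.2065,  0.3814,  1.5274, -0.0637,  1.4687, -1.6389])}
tool y deg -87.81 tilt 2.75 to target, tool mm [ -5.2 240.2   8.2] roll to -24.5 -1.105
w 1382 ((0.5538078546524048, 0.04337779060006142), (0.02486155927181244, 0.06589789688587189), 2.448441982269287) top z [0.2014 0.2025]
s 110 ((0.5554366111755371, 0.04082939028739929), (0.0285616684705019, 0.06674975901842117), 1.250024676322937) top z [0.2008 0.2029]
wing 50 ((0.568044900894165, -0.19867223501205444), (0.035115208476781845, 0.01273349393159151), 3.5293638706207275)
```

View pics/w9.png

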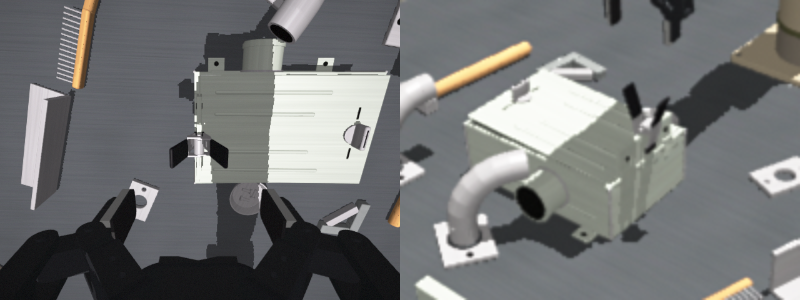

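The clamp is now seated properly: top 0.2025 puts the tips about 32 mm below the edge, and it's upright at x≈0.554. The wing is still in line (357,135). Back to the stud.

>>> {"name": "send_rows", "arguments": {
  "offset": [
    [0, 25, 0],
    [0, 50, 0],
    [1, 75, 0],
    [1, 100, 0],
    [1, 125, 0]
  ],
  "roll": [0, 0, 0, 0, 0]
}}

```text
clock: 25.17
position: [0.5656, -0.0814, 0.2822]
ee_rot: [0.999, 0.019, -0.025, 0.009]
ft_force: [0.5, 0.8, 1.2]
grip_width: 0.999
```

>>> {"name": "send_rows", "arguments": {
  "offset": [
    [0, 25, 0],
    [0, 55, 0],
    [0, 85, 0],
    [1, 105, 0],
    [1, 113, 0]
  ],
  "roll": [0, 0, 0, 0, 0]
}}

```text
clock: 25.58
position: [0.5702, -0.1969, 0.2841]
ee_rot: [1.0, 0.017, -0.025, 0.01]
ft_force: [0.4, -0.7, 0.9]
grip_width: 1.001
```

>>> {"name": "send_rows", "arguments": {
  "offset": [
    [0, 0, 20],
    [0, 0, 45],
    [0, 0, 70],
    [0, 0, 90],
    [0, 0, 100]
  ],
  "roll": [0, 0, 0, 0, 0]
}}

```text
clock: 26.0
position: [0.5652, -0.1937, 0.1818]
ee_rot: [0.999, 0.019, -0.026, 0.008]
ft_force: [-1.0, 0.1, -0.7]
grip_width: 1.001
```

>>> {"name": "send_rows", "arguments": {
  "offset": [
    [0, 0, 0],
    [0, 0, 0],
    [0, 0, 0],
    [0, 0, 0],
    [0, 0, 0]
  ],
  "roll": [0, 0, 0, 0, 0]
}}

```text
clock: 26.42
position: [0.5672, -0.1951, 0.1862]
ee_rot: [1.0, 0.019, -0.023, 0.009]
ft_force: [0.3, 0.2, -0.5]
grip_width: 1.0
```

```bash
python3 st.py .5648 -.1965 .1155
```

```text
{'clock': np.float64(26.4167), 'position': array([ 0.5672, -0.1951,  0.1862]), 'ee_rot': array([ 0.9995,  0.019 , -0.023 ,  0.0092]), 'ft_force': array([ 0.28  ,  0.2383, -0.5301]), 'torque': array([ 0.0135, -0.0906,  0.06  ]), 'grip_width': np.float64(1.0002), 'joint_pos': array([-0.1668,  0.3551,  0.5122,  1.5825, -0.1444,  1.287 , -1.168 ])}
tool y deg -87.8 tilt 2.84 to target, tool mm [ 0.8  0.  70.8] roll to -24.5 -1.105
```

>>> {"name": "send_rows", "arguments": {
  "offset": [
    [1, 0, 15],
    [1, 0, 35],
    [1, 0, 55],
    [1, 0, 66],
    [1, 0, 70]
  ],
  "roll": [0, 0, 0, 0, 0]
}}

```text
clock: 26.83
position: [0.5636, -0.1961, 0.1138]
ee_rot: [0.999, 0.019, -0.025, 0.009]
ft_force: [-0.3, -0.5, 0.1]
grip_width: 0.999
```

>>> {"name": "send_rows", "arguments": {
  "offset": [
    [0, 0, 0],
    [0, 0, 0],
    [0, 0, 0],
    [0, 0, 0],
    [0, 0, 0]
  ],
  "roll": [0, 0, 0, 0, 0],
  "jaw": 0,
  "newtons": 30
}}

```text
clock: 27.25
position: [0.5647, -0.1964, 0.1159]
ee_rot: [1.0, 0.019, -0.023, 0.009]
ft_force: [-0.6, -0.5, 1.0]
grip_width: 0.297
```

>>> {"name": "send_rows", "arguments": {
  "offset": [
    [0, 0, 0],
    [0, 0, 0],
    [0, 0, 0],
    [0, 0, 0],
    [0, 0, 0]
  ],
  "roll": [0, 0, 0, 0, 0]
}}

```text
clock: 27.67
position: [0.5645, -0.1972, 0.1155]
ee_rot: [1.0, 0.019, -0.023, 0.01]
ft_force: [2.2, -5.6, 0.9]
grip_width: 0.084
```

>>> {"name": "send_rows", "arguments": {
  "offset": [
    [0, 0, 2],
    [0, 0, 4],
    [0, 0, 6],
    [0, 0, 8],
    [0, 0, 9]
  ],
  "roll": [0, 0, 0, 0, 0],
  "newtons": 40
}}

```text
clock: 28.08
position: [0.5646, -0.1979, 0.1074]
ee_rot: [1.0, 0.018, -0.023, 0.01]
ft_force: [0.9, -6.9, 10.0]
grip_width: 0.079
```

>>> {"name": "send_rows", "arguments": {
  "offset": [
    [0, 0, 1],
    [0, 0, 2],
    [0, 0, 3],
    [0, 0, 3],
    [0, 0, 3]
  ],
  "roll": [0, 0, 0, 0, 0]
}}

```text
clock: 28.5
position: [0.5647, -0.198, 0.1064]
ee_rot: [1.0, 0.018, -0.022, 0.01]
ft_force: [-5.5, -2.6, 25.8]
grip_width: 0.079
```

The hard stop is reached at 26 N. One last check of lid, wing and clamp before handing in.

```bash
python3 st.py .5648 -.1965 .1065; python3 - <<'E'
from h import *
w,d,p=cam("wrist"); P=cloud(d,p)
for y in(-.225,-.18,-.12):
    k=(d>0)&(abs(P[...,1]-y)<.004)&(P[...,0]>.52)&(P[...,0]<.64)&(P[...,2]>.08)&(P[...,2]<.115); print(y,np.median(P[...,2][k]))
s,d,p=cam("scene"); P=cloud(d,p)
m=(d>0)&(abs(P[...,0]-.556)<.04)&(abs(P[...,1]-.0415)<.06)&(P[...,2]>.175)&(P[...,2]<.235); q=P[m]
print("clamp",len(q),cv2.minAreaRect(q[:,:2].astype(np.float32)),np.percentile(q[:,2],98))
# other things: change of top picture against the start
t,_,_=cam("top"); a=np.load("top0.npz")['im']; df=(np.abs(t.astype(int)-a).max(2)>60); 
for n,(u,v) in dict(dish=(368,304),hammer=(503,285),brush=(260,180),bendA=(381,165),bendB=(467,185),magnet=(455,328),can=(114,256),plate=(278,310)).items(): print(n,df[v-20:v+20,u-20:u+20].mean().round(2),end=' ')
cv2.imwrite("pics/w10.png",np.hstack([cv2.resize(w,(400,300)),cv2.resize(t,(400,300))]))
print(monitor.get_obs()['ft_force'])
E
```

```text
{'clock': np.float64(28.5), 'position': array([ 0.5647, -0.198 ,  0.1064]), 'ee_rot': array([ 0.9995,  0.0183, -0.0222,  0.0095]), 'ft_force': array([-5.4637, -2.5555, 25.7643]), 'torque': array([-0.4528,  1.4637,  0.0211]), 'grip_width': np.float64(0.0787), 'joint_pos': array([-0.1462,  0.426 ,  0.4933,  1.6713, -0.1818,  1.1328, -1.1408])}
tool y deg -87.88 tilt 2.77 to target, tool mm [ 0.1 -1.5 -0.2] roll to -24.5 -1.106
-0.225 0.09799718924783289
-0.18 0.09829909610236358
-0.12 0.09842056775230586
clamp 109 ((0.5556862950325012, 0.03920218348503113), (0.025085844099521637, 0.06515079736709595), 1.873359203338623) 0.20394552123995446
dish 0.15 hammer 0.0 brush 0.0 bendA 0.0 bendB 0.15 magnet 0.3 can 0.0 plate 0.0 [-5.78225665 -3.08462479 25.16500147]
```

View pics/w10.png

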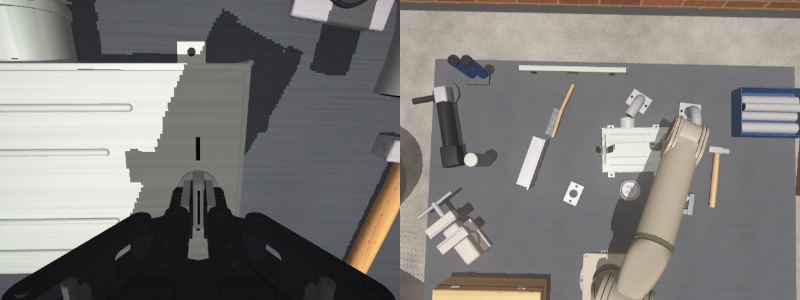

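The wing (198,200) is in line with the mark (198,150), the lid is level, and the clamp is on the flanges (606,150 in the top view). The other things are where they were; the small differences at the dish, bend_b and the magnet look like the arm and its shadow.

```bash
python3 -c "
from workcell import manip; print(manip.hand_in())"
```

```text
the job is handed in; nothing more can be done
None
```

The clamp is clipped over both flanges, the wing is lined up with its marks, and the arm is still holding the lid down. I handed the job in at about 28.6 s of the 51 s; it returned no verdict.

- **Clamp:** My first clip sat only about 10 mm deep, because the opening fingers pulled it up. I let go of the already pressed lid, squeezed the clamp again, seated it on its coil, then went back to the stud. It now stands upright, midway between the bolt holes to within a few mm. The tips are about 31 mm below the edge (18–34 mm is a good clip), and the grips measure 65 mm over their tops (67 expected on an 8 mm edge).
- **Stud and lid:** I turned the wing clockwise by 63°, and the last picture shows it in line with the mark. The lid reads level at 98 mm from the stud end to mid-lid and is against its hard stop. The arm holds the wing and presses with about 25 N.
- **Problems and limits:**
  - The last joint reached the end of its range on the way to the stud, which left the tool about 3° off vertical for the rest of the job.
  - I judged the clamp's pinch from its shape and splay, since I could not measure that force.
  - Seating the clamp briefly took 50 N through the fingers.
- **Other things on the bench:** They look untouched. In the last top view the arm or its shadow covers parts of the bolt dish, the second bend and the magnet, so I could not compare those fully.

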